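# Open the touch-catch cupboard on the bench

## Task

A light-blue freezer box has been left in front of the small white bench cupboard, where it blocks the grey drop-down flap. First push the box along the bench to one side, out of the flap's way; then press the flap in at the blue dot until the catch lets go and, when you draw back, the flap springs ajar on its own; then reach behind its top edge with a fingertip and swing it all the way down so that the stock inside can be reached. Work gently with the fingertips alone: do not grip or lift the box, and leave the bottles and the timer where they stand.

Things in the scene. Friction and masses are not known exactly. Their poses are not given: they have to be found in the camera images.
- cupboard: White sheet-metal bench cupboard, fixed: 150 deep x 240 wide x 140 mm high. Origin on the bench under the middle of its front plane; x points into it (away from the robot), y to its left, z up. The grey flap fills the front between the side walls, flush with it, up to the roof; the roof's front edge stands back 15 mm. Behind the flap only the catch and a pusher within 55 mm of the front.
- flap (a joint): Flap angle, rad: about 0 shut and caught, -0.035 pressed in to its stop, about 0.55 ajar, 1.57 fully down (level; its inner face, then on top, 14 mm above the bench). Push-push catch: pressed in 4 to 5 mm at the top (some 4 N, then a stop) and let go, the flap springs ajar and stays there; pushed shut it catches again. Swung past about 0.9 it sinks on slowly by itself.
- flap_mark (a point): The blue dot, 18 mm across, on the flap's outer face: middle of its width, 118 mm above the bench when shut (20 mm below the flap's top edge). Press here.
- flap_top (a point): Middle of the top edge of the flap, at its outer face (138 mm high when shut). Grey flap: 220 wide, 126 high, 8 mm thick, hinged along its lower edge, opens towards the robot. Ajar it leaves over 50 mm between its top edge and the roof. Within 20 mm of its middle line a striker sticks out of the inner face, from 15 mm below the top edge: hook the flap left or right of it, say 60 mm off.
- flap_hinge (a point): Middle of the flap's hinge line, which runs along the cupboard's y: 10 mm above the bench, 5 mm behind the front plane. The flap's inner face lies 4 mm off this line, its top edge 128 mm from it.
- cryo_box: The box in the way: light-blue card freezer box with a lid, 70 x 70 x 52 mm high, about 0.14 kg, loose on the bench in front of the flap. Origin at the centre of its underside. Out of the way means no part of it in front of the flap within 125 mm of the cupboard.
- bottle: Bystander: white bottle with red cap, 68 mm across, 155 mm high, loose, on the left of the cupboard. Origin at the centre of its underside.
- brown_bottle: Bystander: small brown bottle with white cap, 40 mm across, 75 mm high, loose, on the right of the cupboard. Origin at the centre of its underside.
- timer: Bystander: white timer, 66 x 66 x 18 mm, loose, on the bench to the right of the cupboard. Origin at the centre of its underside.
Not all that is in view belongs to the job. Leave any brown or green look-alike of the cryo_box alone.

How it is judged:
By the outcome, as a careful person would: the job done as asked, in the order asked, and still so for the second after the job is handed in, with the robot touching nothing.
It also fails if it takes over 54 s, if anything falls off the work surface, if the arm or the gripper's body presses on something with over 40 N, if the wrist force passes 120 N, or if a joint passes its speed limit or range.

## Robot

A 7-joint arm with a two-finger parallel gripper is mounted at the origin on a cart in front of the work surface, level with it; the furniture and walls round the work are solid. World frame = base frame: x ahead of the robot, y to its left, z up, the work surface at z = 0. Lengths are in m, angles in rad, forces in N, time in s.
With the tool pointing down it reaches from about 0.4 to 0.85 m from the base axis. Payload 4.5 kg.
Tool frame: the origin (TCP) lies on the centre line of the jaws, within the pads' length; the fingertips stand 8 mm ahead of it and the grasp point (between the pads) lies 11 mm behind it; z points along the fingers, x is the direction in which the jaws open and shut, and the axes are right-handed (so a half turn about z gives the same grasp; the last joint's range is limited). The gripper opens to 88 mm and grips with 3 to 60 N. Pads are 18 mm wide; open, the fingers measure 123 mm over their backs; the gripper's body (75 mm by 187 mm) begins 45 mm behind the grasp point.
Start: joints at [-1.315, 0.689, -0.195, 1.565, 0.157, 0.902, -0.215], TCP at [0.137, 0.61, 0.247] pointing down, gripper open.
Joint ranges: [-3.01, 3.01], [-0.46, 2.08], [-1.47, 1.51], [0.13, 2.56], [-1, 4.14], [0.04, 2.09], [-2.66, 2.66]. Speed limits (rad/s): [2.57, 2.57, 3.14, 3.14, 3.14, 3.14, 3.14].

## Interface

Orientations are given as a unit quaternion [x, y, z, w].
In Python, from plant import r gives the robot as it stands.
- The arm moves only by the shell command python3 -m pendant 'ROWS' [FORCE]. ROWS is JSON, a list of rows, each a list of 3 entries, a list of its own where there are three numbers: the turn, a rotation vector about the tool's x, y, z in rad, then the shift along the tool's x, y, z in m, then the opening, from 0 (shut) to 1 (fully open). In form: [[[wx, wy, wz], [tx, ty, tz], claw], ...]. A call has 1 to 10 rows; each row is the pose to reach, as a shift and turn from the pose commanded when the call began, along the tool's axes at that moment; what a row does not reach only later rows make up. A row lasts 1/10 s, in which the tool goes at most 50 mm and 8.59 degrees, less where a joint would pass 70% of its speed; a pose out of reach is approached as far as the arm can. A call with a gripper value outside its range is refused whole. The fingers move at their own pace and stop on an object; FORCE is the grip in N (left out, the last holds). Time passes only in rows, so rows that repeat a pose let the fingers close. It gives the time, the measured TCP pose, the force and the opening at its end, in the units of the state.
- r.get_state(): the state, without advancing time (a new reading comes with each control period).
- r.snapshot(name): name is "scene" or "top" or "wrist"; returns a dict with "image" (384x512x3 uint8, red, green, blue), "mtx" (3x3 intrinsics, pixels), "R" (3x3) and "t" (3): a world point X has camera coordinates R X + t; the wrist camera has in their place "T_tool_cam" (4x4, takes a point from camera to tool coordinates, whose origin is the TCP and whose axes are the tool frame's). Camera axes: x right, y down, z forward; pixel columns grow to the right and rows downward; lengths in m; the calibration is good to about 2 mm. A picture is of the moment at which its call begins: read the wrist's pose just before it. There is no depth.
- r.finish_job(): hands the job in, once; it reports no verdict.
The state is a dict: "clock": time; "q": joint angles; "qd": joint speeds; "joint_torque": joint torques, N m; "tool_pos": TCP position; "eef_rot": TCP orientation; "contact_force": force on the tool from outside, world axes, zero at the start; "moment": the same for the moment, N m; "opening": opening from 0.0 (shut) to 1.0 (fully open).
Only numpy, scipy, OpenCV 4.12 (cv2) and the standard library are available. Lean on these libraries where they do the work, as an engineer would, in place of code of your own. Each camera call takes 0.05 s, during which the arm holds its last target. There are 200 camera calls.

## Working session

There is one attempt and no reset: what is moved stays moved. The work goes in short steps, Python scripts to look and compute and a shell command to move; the robot and the scene stay as the last step left them, time stands still between calls to the robot, and variables do not carry over. Pictures are saved under pics/ and viewed, about 8 in all and at most 12, crops included, and the job is handed in when it is done.

```bash
ls; mkdir -p pics; python3 - <<'E'
from plant import r
import cv2,numpy as np,pickle
s=r.get_state();print({k:np.round(v,4).tolist() for k,v in s.items()})
a=r.snapshot("scene");b=r.snapshot("top")
pickle.dump((a,b),open('ab.pkl','wb'))
for n,c in(('scene',a),('top',b)):
    cv2.imwrite(f'pics/{n}0.png',c['image'][:,:,::-1]);print(n,c['mtx'],c['R'],c['t'])
E
```

```text
pics
{'clock': 0.0, 'q': [-1.3152, 0.69, -0.1945, 1.5663, 0.1573, 0.9025, -0.2151], 'qd': [-0.0005, -0.0, 0.0, -0.0014, -0.0009, 0.0004, -0.0002], 'joint_torque': [-0.0008, -52.7551, -1.2667, -15.3436, -0.0525, 0.0065, 0.0002], 'tool_pos': [0.1374, 0.6091, 0.2459], 'eef_rot': [0.781, 0.6245, -0.0007, 0.0006], 'contact_force': [0.3984, -1.2423, 0.3949], 'moment': [0.0213, 0.0403, 0.0179], 'opening': 0.9987}
scene [[389.1733267    0.         260.85592839]
 [  0.         389.1733267  190.81263604]
 [  0.           0.           1.        ]] [[ 0.74460162 -0.66741592  0.01115401]
 [-0.34546823 -0.39961141 -0.84909506]
 [ 0.57115683  0.62838421 -0.5281223 ]] [-0.38386109  0.32645173  0.83775405]
top [[421.68625664   0.         254.85904795]
 [  0.         421.68625664 196.05204775]
 [  0.           0.           1.        ]] [[-0.01895142 -0.99975203 -0.01169289]
 [-0.9918531   0.02027259 -0.12576348]
 [ 0.12596934  0.00921423 -0.99199134]] [0.07861565 0.58035391 1.26263117]
```

View pics/scene0.png

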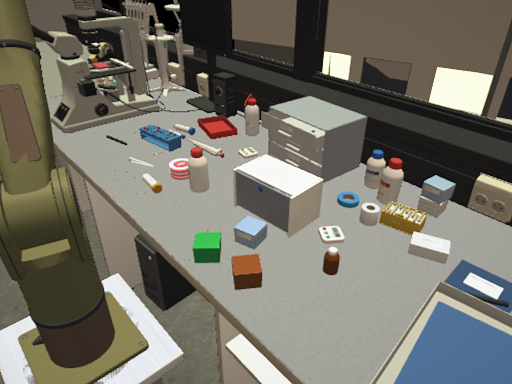

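View pics/top0.png

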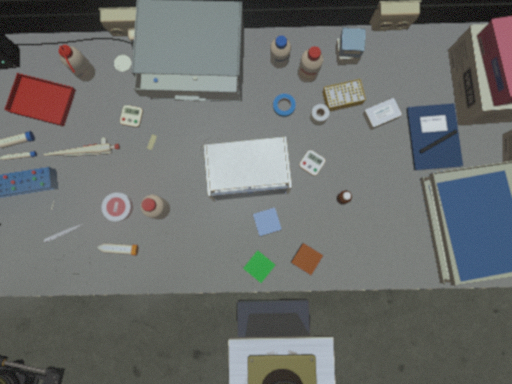

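The scene picture shows these candidates for the cryo_box:
- light-blue box at scene (251,231) / top (267,222), in front of the cupboard
- light-blue box on another box at scene (437,190) / top (351,42), far back
- green box at scene (208,247)
- brown box at scene (246,271)

I choose the first. The blue dot is at scene (261,188). Next is a close crop and the measurements.

```bash
cat > h.py <<'E'
import numpy as np,cv2
def ray(c,uv,z):
    R,t=c['R'],c['t'];C=-R.T@t;d=R.T@np.linalg.solve(c['mtx'],[uv[0],uv[1],1.]);return C+d*(z-C[2])/d[2]
def proj(c,X):
    p=c['mtx']@(c['R']@np.asarray(X,float)+c['t']);return p[:2]/p[2]
def blob(c,lo,hi,roi):
    x0,y0,x1,y1=roi;h=cv2.cvtColor(c['image'],cv2.COLOR_RGB2HSV);m=cv2.inRange(h,np.array(lo),np.array(hi))
    k=np.zeros_like(m);k[y0:y1,x0:x1]=m[y0:y1,x0:x1]
    cs,_=cv2.findContours(k,cv2.RETR_EXTERNAL,cv2.CHAIN_APPROX_NONE)
    return max(cs,key=cv2.contourArea) if cs else None
def mid(c): M=cv2.moments(c);return np.array([M['m10'],M['m01']])/M['m00']
E
python3 - <<'E'
from h import *;import pickle
a,b=pickle.load(open('ab.pkl','rb'))
ha=cv2.cvtColor(a['image'],cv2.COLOR_RGB2HSV);hb=cv2.cvtColor(b['image'],cv2.COLOR_RGB2HSV)
print('dot',ha[188,261],'box',ha[228,251],hb[222,267],'roof',hb[165,245],'flap',ha[205,255],'bench',hb[225,220])
d=blob(a,(100,120,40),(130,255,255),(245,175,280,200));
if d is not None: print('dot',mid(d),cv2.contourArea(d),ray(a,mid(d),.118))
x=blob(b,(95,50,60),(125,255,255),(245,200,290,245));q=cv2.minAreaRect(x);print(q)
P=[ray(b,p,.052) for p in cv2.boxPoints(q)];print(np.round(P,3),np.round(np.mean(P,0),4),[np.linalg.norm(P[i]-P[i-1]).round(3) for i in range(4)])
w=blob(b,(0,0,150),(180,40,255),(195,130,300,205));q=cv2.minAreaRect(w);print(q)
P=[ray(b,p,.14) for p in cv2.boxPoints(q)];print(np.round(P,3),[np.linalg.norm(P[i]-P[i-1]).round(3) for i in range(4)])
A=cv2.resize(a['image'][140:270,190:290],(400,520),interpolation=2);B=cv2.resize(b['image'][120:250,190:290],(400,520),interpolation=2)
cv2.imwrite('pics/crop.png',np.hstack([A,B])[:,:,::-1])
E
```

```text
dot [109 191  95] box [104  60 234] [108  74 183] roof [ 97  16 209] flap [15 13 76] bench [ 72  10 127]
dot [260. 189.] 7.0 [0.58027306 0.07801663 0.118     ]
((266.8211364746094, 221.40370178222656), (23.275178909301758, 23.179397583007812), 73.3007583618164)
[[ 0.526  0.076  0.052]
 [ 0.545  0.008  0.052]
 [ 0.478 -0.011  0.052]
 [ 0.459  0.057  0.052]] [0.5021 0.0324 0.052 ] [np.float64(0.07), np.float64(0.07), np.float64(0.07), np.float64(0.07)]
((247.03184509277344, 165.32615661621094), (51.68145751953125, 85.05957794189453), 84.42780303955078)
[[ 0.724  0.215  0.14 ]
 [ 0.743 -0.029  0.14 ]
 [ 0.593 -0.039  0.14 ]
 [ 0.574  0.202  0.14 ]] [np.float64(0.151), np.float64(0.245), np.float64(0.151), np.float64(0.242)]
```

View pics/crop.png

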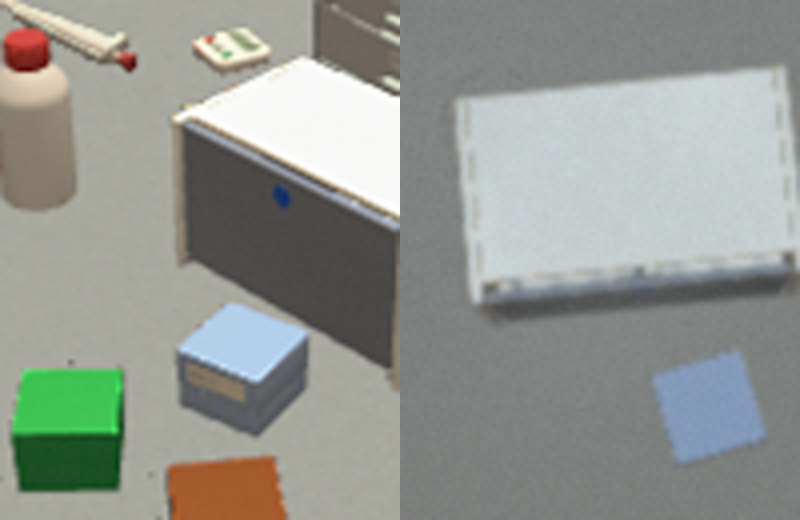

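The crop confirms the choice. It shows the light-blue card box, 70 × 70 in the measured outline, in front of the grey flap with its blue dot at scene (260,189). The cupboard origin is about (0.582, 0.080) with yaw 0.08. In the cupboard frame the box is at (-0.085, -0.043), so I push it right, which is the shorter way and stays clear of the brown bottle. The jaw axis goes along cupboard y so the gripper body stays clear of the front.

```bash
python3 -m pendant '[[[0,0,-0.30],[-0.416,0.46,0],0],[[0,0,-0.30],[-0.416,0.46,0],0],[[0,0,-0.30],[-0.416,0.46,0],0],[[0,0,-0.30],[-0.416,0.46,0],0],[[0,0,-0.30],[-0.416,0.46,0],0],[[0,0,-0.30],[-0.416,0.46,0],0],[[0,0,-0.30],[-0.416,0.46,0],0],[[0,0,-0.30],[-0.416,0.46,0],0],[[0,0,-0.30],[-0.416,0.46,0],0],[[0,0,-0.30],[-0.416,0.46,0],0]]' 10
cat >> h.py <<'E'
O=np.array([.582,.080,0]);YAW=.08
from scipy.spatial.transform import Rotation as Ro
CW=Ro.from_euler('z',YAW).as_matrix()
def cup(X): return CW.T@(np.asarray(X)-O)
def togo(s,c):  # shift in tool axes to cupboard-frame point c (TCP)
    return Ro.from_quat(s['eef_rot']).as_matrix().T@(O+CW@np.asarray(c,float)-s['tool_pos'])
def rep(s,c=None):
    R=Ro.from_quat(s['eef_rot']).as_matrix();want=np.c_[CW[:,1],CW[:,0],[0,0,-1]]
    print('t',round(s['clock'],2),'cup',cup(s['tool_pos']).round(4),'F',(CW.T@s['contact_force']).round(1),'op',round(s['opening'],2),'turn left',Ro.from_matrix(R.T@want).as_rotvec().round(3), 'togo',None if c is None else togo(s,c).round(4))
E
cat > st.py <<'E'
from h import *;import sys
from plant import r
rep(r.get_state(),[float(x) for x in sys.argv[1:4]] or None)
E
python3 st.py -- 2>/dev/null || python3 st.py -.085 .029 .2; python3 - <<'E'
from h import *;import pickle
a,b=pickle.load(open('ab.pkl','rb'))
for n,lo,hi,roi,z in(('brownbox',(0,120,50),(18,255,255),(285,240,330,280),.052),('green',(50,120,50),(75,255,255),(240,245,280,285),.052),('blue',(95,50,60),(125,255,255),(245,200,290,245),.052)):
    q=cv2.boxPoints(cv2.minAreaRect(blob(b,lo,hi,roi)));print(n,np.array([cup(ray(b,p,z)) for p in q])[:,:2].round(3).tolist())
print('brown bottle',cup(ray(b,(346,196),.075)),'timer',cup(ray(b,(313,162),.018)),'bottle',cup(ray(b,(149,205),.155)))
E
```

```text
clock: 1.1
tool_pos: [0.4262, 0.1991, 0.2466]
eef_rot: [0.679, 0.734, -0.0, -0.0]
contact_force: [1.4, 0.9, 0.1]
opening: 0.114
t 1.1 cup [-0.1458  0.1312  0.2466] F [1.5 0.7 0.1] op 0.11 turn left [-0.     0.    -0.002] togo [-0.1021  0.0609  0.0466]
brownbox [[-0.211, -0.1], [-0.159, -0.141], [-0.201, -0.195], [-0.252, -0.154]]
green [[-0.214, 0.044], [-0.167, -0.004], [-0.214, -0.052], [-0.261, -0.004]]
blue [[-0.056, 0.0], [-0.042, -0.069], [-0.111, -0.082], [-0.125, -0.013]]
brown bottle [-0.03317628 -0.28337067  0.075     ] timer [ 0.09056949 -0.20601197  0.018     ] bottle [-0.01165362  0.2848832   0.155     ]
```

```bash
python3 -m pendant '[[[0,0,0],[-0.102,0.061,0],0],[[0,0,0],[-0.102,0.061,0],0],[[0,0,0],[-0.102,0.061,0.02],0],[[0,0,0],[-0.102,0.061,0.06],0],[[0,0,0],[-0.102,0.061,0.1],0],[[0,0,0],[-0.102,0.061,0.14],0],[[0,0,0],[-0.102,0.061,0.18],0],[[0,0,0],[-0.102,0.061,0.2],0],[[0,0,0],[-0.102,0.061,0.218],0],[[0,0,0],[-0.102,0.061,0.218],0]]'
python3 st.py -.085 -.05 .028
```

```text
clock: 2.1
tool_pos: [0.4928, 0.1039, 0.0266]
eef_rot: [0.679, 0.734, -0.002, -0.001]
contact_force: [-0.9, -0.0, 0.9]
opening: 0.007
t 2.1 cup [-0.087   0.031   0.0266] F [-0.9  0.   0.9] op 0.01 turn left [-0.004  0.001 -0.001] togo [-0.081   0.0021 -0.0013]
```

```bash
python3 -m pendant '[[[0,0,0],[-0.008,0.001,0],0],[[0,0,0],[-0.016,0.001,0],0],[[0,0,0],[-0.024,0.001,0],0],[[0,0,0],[-0.032,0.001,0],0],[[0,0,0],[-0.04,0.001,0],0],[[0,0,0],[-0.048,0.001,0],0],[[0,0,0],[-0.056,0.001,0],0],[[0,0,0],[-0.064,0.001,0],0],[[0,0,0],[-0.072,0.001,0],0],[[0,0,0],[-0.08,0.001,0],0]]'
cat > box.py <<'E'
from h import *;import sys
from plant import r
rep(r.get_state());a=r.snapshot('scene');b=r.snapshot('top');n=sys.argv[1]
A=cv2.resize(a['image'][130:300,190:360],(400,400),interpolation=2);B=cv2.resize(b['image'][110:280,200:370],(400,400),interpolation=2)
cv2.imwrite(f'pics/{n}.png',np.hstack([A,B])[:,:,::-1])
x=blob(b,(95,50,60),(125,255,255),(235,190,345,255))
print(cv2.contourArea(x),np.array([cup(ray(b,p,.052)) for p in cv2.boxPoints(cv2.minAreaRect(x))])[:,:2].round(3).tolist())
E
python3 box.py p1
```

```text
clock: 3.1
tool_pos: [0.5015, 0.024, 0.0287]
eef_rot: [0.679, 0.734, 0.0, -0.0]
contact_force: [0.3, 3.4, 1.9]
opening: 0.007
t 3.1 cup [-0.0848 -0.0494  0.0287] F [0.6 3.4 1.9] op 0.01 turn left [-0.    -0.    -0.002] togo NoneTraceback (most recent call last):
  File "box.py", line 7, in <module>
    print(cv2.contourArea(x),np.array([cup(ray(b,p,.052)) for p in cv2.boxPoints(cv2.minAreaRect(x))])[:,:2].round(3).tolist())
          ~~~~~~~~~~~~~~~^^^
cv2.error: OpenCV(4.12.0) /io/opencv/modules/imgproc/src/shapedescr.cpp:315: error: (-215:Assertion failed) npoints >= 0 && (depth == CV_32F || depth == CV_32S) in function 'contourArea'
```

View pics/p1.png

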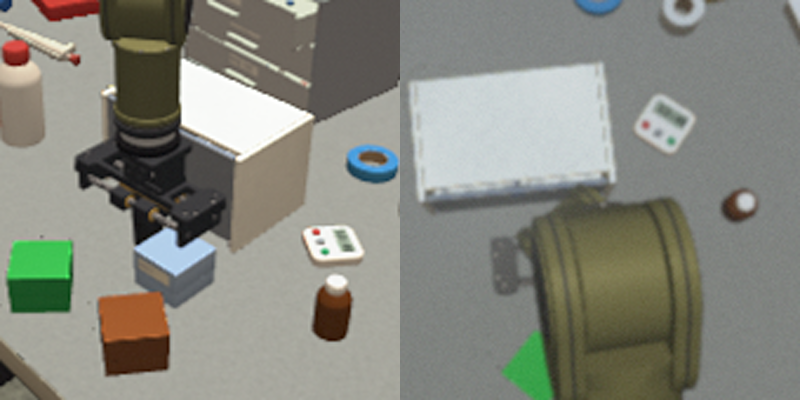

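The scene half shows the box sliding right with the fingers at its left face, at crop (175,260). It is clear of the brown box and bottle, and the arm hides it from the top camera. I push on.

```bash
python3 -m pendant '[[[0,0,0],[-0.008,0,0],0],[[0,0,0],[-0.016,0,0],0],[[0,0,0],[-0.024,0,0],0],[[0,0,0],[-0.032,0,0],0],[[0,0,0],[-0.04,0,0],0],[[0,0,0],[-0.048,0,0],0],[[0,0,0],[-0.056,0,0],0],[[0,0,0],[-0.064,0,0],0],[[0,0,0],[-0.07,0,0],0],[[0,0,0],[-0.07,0,0],0]]'
python3 -m pendant '[[[0,0,0],[0.02,0,0],0],[[0,0,0],[0.03,0,0],0],[[0,0,0],[0.03,-0.03,-0.05],0],[[0,0,0],[0.06,-0.03,-0.1],0],[[0,0,0],[0.1,-0.03,-0.15],0],[[0,0,0],[0.14,-0.03,-0.17],0],[[0,0,0],[0.19,-0.03,-0.17],0],[[0,0,0],[0.23,-0.03,-0.17],0],[[0,0,0],[0.25,-0.03,-0.17],0],[[0,0,0],[0.25,-0.03,-0.17],0]]'
python3 box.py p2; python3 st.py -.05 0 .113
```

```text
clock: 4.2
tool_pos: [0.5069, -0.047, 0.0287]
eef_rot: [0.68, 0.734, -0.0, 0.0]
contact_force: [-0.2, -0.3, 0.6]
opening: 0.002
clock: 5.2
tool_pos: [0.4565, 0.2077, 0.1994]
eef_rot: [0.676, 0.737, 0.002, -0.001]
contact_force: [0.1, -0.1, 0.2]
opening: 0.005
t 5.2 cup [-0.1149  0.1373  0.1994] F [ 0.1 -0.1  0.2] op 0.0 turn left [ 0.002 -0.004  0.007] togo None
499.5 [[-0.056, -0.14], [-0.057, -0.211], [-0.127, -0.209], [-0.127, -0.138]]
t 5.3 cup [-0.1149  0.1313  0.1986] F [ 0.3 -1.1  0.3] op 0.0 turn left [-0.001  0.001  0.   ] togo [-0.1312  0.0649  0.0856]
```

View pics/p2.png

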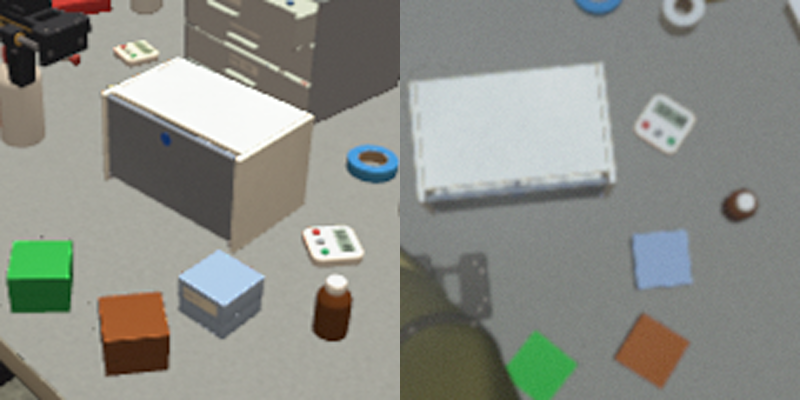

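The box now sits square at cupboard y -0.138 to -0.211, 28 mm past the flap edge, and in the top half of the picture it is clear of the bottle and the brown box. Next I press at the dot.

```bash
python3 -m pendant '[[[0,0,0],[-0.045,0.03,0],0],[[0,0,0],[-0.09,0.05,0.03],0],[[0,0,0],[-0.131,0.065,0.05],0],[[0,0,0],[-0.131,0.065,0.077],0],[[0,0,0],[-0.131,0.085,0.077],0],[[0,0,0],[-0.131,0.09,0.077],0],[[0,0,0],[-0.131,0.09,0.077],0]]'
python3 st.py -.009 0 .122
```

```text
clock: 6.0
tool_pos: [0.5579, 0.077, 0.1218]
eef_rot: [0.68, 0.734, 0.0, 0.0]
contact_force: [-0.8, 0.4, -0.4]
opening: 0.005
t 6.0 cup [-0.0242 -0.0011  0.1218] F [-0.8  0.4 -0.4] op 0.0 turn left [ 0.001  0.    -0.004] togo [ 0.0012  0.0152 -0.0002]
```

```bash
python3 -m pendant '[[[0,0,0],[0,0.004,0],0],[[0,0,0],[0,0.008,0],0],[[0,0,0],[0,0.011,0],0],[[0,0,0],[0,0.013,0],0],[[0,0,0],[0,0.015,0],0],[[0,0,0],[0,0.015,0],0]]';python3 st.py
python3 -m pendant '[[[0,0,0],[0,0.001,0],0],[[0,0,0],[0,0.002,0],0],[[0,0,0],[0,0.003,0],0],[[0,0,0],[0,0.003,0],0]]';python3 st.py
```

```text
clock: 6.6
tool_pos: [0.5723, 0.0792, 0.1217]
eef_rot: [0.679, 0.734, -0.0, -0.0]
contact_force: [-0.4, -0.7, 1.3]
opening: 0.005
t 6.6 cup [-0.0097 -0.      0.1217] F [-0.5 -0.6  1.3] op 0.01 turn left [-0.    -0.    -0.002] togo None
clock: 7.0
tool_pos: [0.5752, 0.0794, 0.1216]
eef_rot: [0.679, 0.734, -0.0, -0.0]
contact_force: [-2.3, 0.5, 1.6]
opening: 0.007
t 7.0 cup [-6.800e-03 -1.000e-04  1.216e-01] F [-2.2  0.6  1.6] op 0.01 turn left [-0.001 -0.    -0.002] togo None
```

```bash
python3 -m pendant '[[[0,0,0],[0,0.001,0],0],[[0,0,0],[0,0.002,0],0],[[0,0,0],[0,0.003,0],0],[[0,0,0],[0,0.003,0],0]]';python3 st.py
python3 -m pendant '[[[0,0,0],[0,0.001,0],0],[[0,0,0],[0,0.002,0],0],[[0,0,0],[0,0.002,0],0]]';python3 st.py
```

```text
clock: 7.4
tool_pos: [0.5767, 0.0795, 0.1216]
eef_rot: [0.679, 0.734, -0.001, -0.001]
contact_force: [-5.8, 0.5, 5.6]
opening: 0.006
t 7.4 cup [-5.300e-03 -1.000e-04  1.216e-01] F [-5.7  0.9  5.6] op 0.01 turn left [-0.004  0.001 -0.002] togo None
clock: 7.7
tool_pos: [0.5769, 0.0795, 0.1216]
eef_rot: [0.679, 0.734, -0.003, -0.002]
contact_force: [-10.7, 0.0, 9.6]
opening: 0.004
t 7.7 cup [-5.100e-03 -1.000e-04  1.216e-01] F [-10.7   0.9   9.6] op 0.0 turn left [-0.007  0.001 -0.001] togo None
```

The press has hit its stop: about 4 mm of travel and 11 N. I draw back and look.

```bash
python3 -m pendant '[[[0,0,0],[0,-0.01,0],0],[[0,0,0],[0,-0.03,0],0],[[0,0,0],[0,-0.07,0],0],[[0,0,0],[0,-0.11,-0.01],0],[[0,0,0],[0,-0.12,-0.04],0],[[0,0,0],[0.04,-0.12,-0.07],0],[[0,0,0],[0.08,-0.12,-0.08],0],[[0,0,0],[0.12,-0.12,-0.08],0],[[0,0,0],[0.12,-0.12,-0.08],0]]'
python3 box.py p3
```

```text
clock: 8.6
tool_pos: [0.4523, 0.1979, 0.2031]
eef_rot: [0.676, 0.737, 0.005, -0.001]
contact_force: [0.7, -1.0, -0.3]
opening: 0.002
t 8.6 cup [-0.1198  0.1279  0.2031] F [ 0.6 -1.  -0.3] op 0.0 turn left [ 0.006 -0.008  0.007] togo None
497.5 [[-0.056, -0.139], [-0.057, -0.211], [-0.127, -0.209], [-0.127, -0.138]]
```

View pics/p3.png

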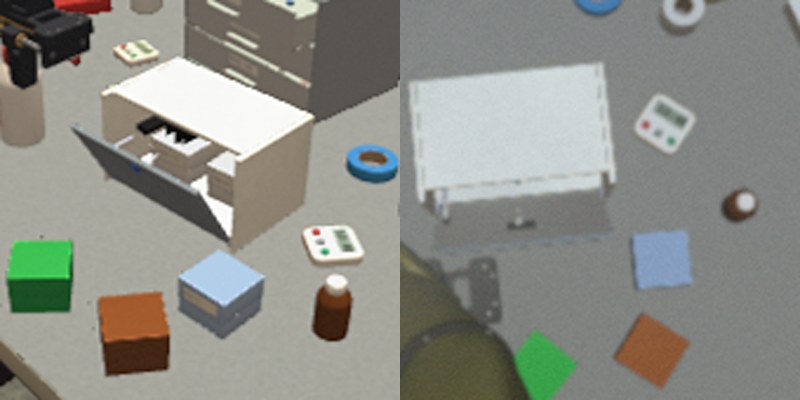

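The scene half shows the flap ajar, with the inside visible, its top edge near crop (130,165) and the striker in the top half at (520,222). I hook 60 mm to the left of the middle, away from the striker.

```bash
python3 st.py -.02 .06 .2; python3 - <<'E'
from h import *
from plant import r
b=r.snapshot('top')
for p in((235,213),(270,212)): print(cup(ray(b,p,.119)))
E
```

```text
t 8.7 cup [-0.1206  0.1211  0.2019] F [-0.3 -0.5 -0.1] op 0.01 turn left [ 0.002 -0.001  0.   ] togo [-0.0611  0.1006  0.002 ]
[-0.05478841  0.04893227  0.119     ]
[-0.06195674 -0.05139683  0.119     ]
```

```bash
python3 -m pendant '[[[0,0,0],[-0.03,0.045,0],0],[[0,0,0],[-0.06,0.08,0],0],[[0,0,0],[-0.061,0.101,0],0],[[0,0,0],[-0.061,0.101,0.02],0],[[0,0,0],[-0.061,0.101,0.05],0],[[0,0,0],[-0.061,0.101,0.08],0],[[0,0,0],[-0.061,0.101,0.097],0],[[0,0,0],[-0.061,0.101,0.097],0],[[0,0,0],[-0.061,0.101,0.097],0]]'
python3 st.py -.035 .06 .105
```

```text
clock: 9.65
tool_pos: [0.5572, 0.1356, 0.1047]
eef_rot: [0.68, 0.734, -0.0, 0.0]
contact_force: [0.4, 0.2, -0.2]
opening: 0.009
t 9.65 cup [-0.0203  0.0574  0.1047] F [ 0.5  0.1 -0.2] op 0.01 turn left [-0.     0.001 -0.004] togo [ 0.0025 -0.0147 -0.0003]
```

```bash
python3 -m pendant '[[[0,0,0],[0,-0.008,0],0],[[0,0,0],[0,-0.015,0],0],[[0,0,0],[0,-0.019,0.003],0],[[0,0,0],[0,-0.023,0.005],0],[[0,0,0],[0,-0.027,0.008],0],[[0,0,0],[0,-0.031,0.011],0],[[0,0,0],[0,-0.035,0.015],0],[[0,0,0],[0,-0.039,0.018],0],[[0,0,0],[0,-0.042,0.022],0],[[0,0,0],[0,-0.045,0.026],0]]'
python3 st.py -.073 .06 .067
```

```text
clock: 10.65
tool_pos: [0.5117, 0.1336, 0.0783]
eef_rot: [0.679, 0.734, 0.0, -0.0]
contact_force: [-0.2, 0.2, -0.1]
opening: 0.009
t 10.65 cup [-0.0658  0.059   0.0783] F [-0.1  0.2 -0.1] op 0.01 turn left [-0.    -0.    -0.002] togo [ 0.001  -0.0073  0.0113]
```

```bash
python3 -m pendant '[[[0,0,0],[0,-0.004,0.006],0],[[0,0,0],[0,-0.007,0.011],0],[[0,0,0],[0,-0.009,0.016],0],[[0,0,0],[0,-0.011,0.02],0],[[0,0,0],[0,-0.013,0.025],0],[[0,0,0],[0,-0.015,0.029],0],[[0,0,0],[0,-0.017,0.034],0],[[0,0,0],[0,-0.018,0.039],0],[[0,0,0],[0,-0.019,0.045],0],[[0,0,0],[0,-0.02,0.049],0]]'
python3 box.py p4; python3 st.py
```

```text
clock: 11.65
tool_pos: [0.4919, 0.132, 0.0291]
eef_rot: [0.679, 0.734, -0.0, -0.0]
contact_force: [-0.0, -0.1, 0.2]
opening: 0.003
t 11.65 cup [-0.0856  0.059   0.0291] F [-0.  -0.1  0.2] op 0.0 turn left [-0.     0.    -0.002] togo None
499.5 [[-0.056, -0.139], [-0.056, -0.21], [-0.127, -0.209], [-0.127, -0.138]]
t 11.75 cup [-0.086   0.059   0.0291] F [-0.6  0.1 -0. ] op 0.0 turn left [-0.001  0.    -0.002] togo None
```

View pics/p4.png

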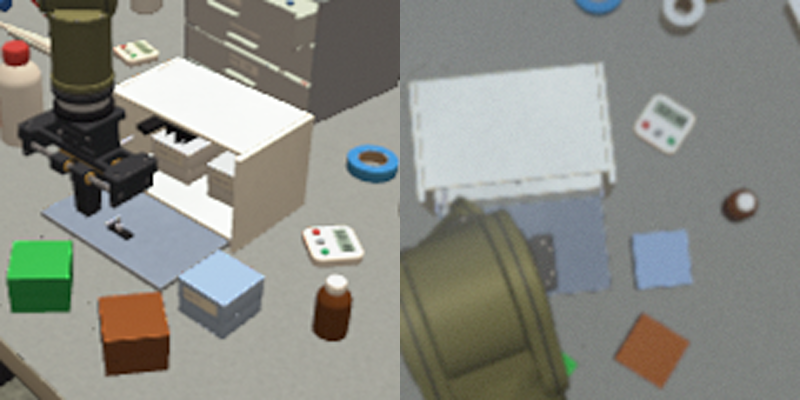

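The flap is down or nearly so: its inner face is on top, with the striker at crop (118,228). I lower the last few millimetres to feel for contact, then lift straight off.

```bash
python3 -m pendant '[[[0,0,0],[0,0,0.002],0],[[0,0,0],[0,0,0.004],0],[[0,0,0],[0,0,0.006],0],[[0,0,0],[0,0,0.007],0],[[0,0,0],[0,0,0.007],0]]'; python3 st.py
python3 -m pendant '[[[0,0,0],[0,0,-0.02],0],[[0,0,0],[0,0,-0.06],0],[[0,0,0],[0,-0.02,-0.1],0],[[0,0,0],[0.03,-0.05,-0.14],0],[[0,0,0],[0.07,-0.07,-0.18],0],[[0,0,0],[0.11,-0.08,-0.2],0],[[0,0,0],[0.16,-0.08,-0.2],0],[[0,0,0],[0.2,-0.08,-0.2],0],[[0,0,0],[0.22,-0.08,-0.2],0],[[0,0,0],[0.22,-0.08,-0.2],0]]'
python3 -m pendant '[[[0,0,0],[0,0,0],0],[[0,0,0],[0,0,0],0],[[0,0,0],[0,0,0],0],[[0,0,0],[0,0,0],0],[[0,0,0],[0,0,0],0],[[0,0,0],[0,0,0],0],[[0,0,0],[0,0,0],0],[[0,0,0],[0,0,0],0],[[0,0,0],[0,0,0],0],[[0,0,0],[0,0,0],0]]'
python3 box.py p5;python3 - <<'E'
from h import *;import pickle
from plant import r
a0,b0=pickle.load(open('ab.pkl','rb'));b=r.snapshot('top')
for n,lo,hi,roi in(('bottle cap',(0,100,80),(8,255,255),(135,190,170,220)),('brown bottle',(0,100,10),(25,255,120),(330,185,358,208)),('white cap',(0,0,150),(180,60,255),(330,185,358,208)),('timer',(0,0,140),(180,60,255),(298,148,328,178))):
    u=[blob(x,lo,hi,roi) for x in(b0,b)];print(n,[mid(x).round(1) if x is not None and cv2.contourArea(x)>0 else None for x in u])
x=blob(b,(100,30,60),(125,255,180),(200,188,293,245));q=cv2.minAreaRect(x)
print('flap',np.array([cup(ray(b,p,.014)) for p in cv2.boxPoints(q)])[:,:2].round(3).tolist())
E
```

```text
clock: 12.25
tool_pos: [0.492, 0.132, 0.0226]
eef_rot: [0.679, 0.734, -0.0, -0.0]
contact_force: [0.3, 0.1, -0.8]
opening: 0.004
t 12.25 cup [-0.0855  0.059   0.0226] F [ 0.3  0.  -0.8] op 0.0 turn left [-0.    -0.    -0.002] togo None
clock: 13.25
tool_pos: [0.3937, 0.3495, 0.2231]
eef_rot: [0.677, 0.736, 0.002, -0.001]
contact_force: [-0.5, 0.0, 0.1]
opening: 0.003
clock: 14.25
tool_pos: [0.3951, 0.3451, 0.2227]
eef_rot: [0.679, 0.734, 0.0, -0.0]
contact_force: [0.5, -1.1, -0.3]
opening: 0.004
t 14.25 cup [-0.1651  0.2792  0.2227] F [ 0.4 -1.1 -0.3] op 0.0 turn left [-0.    -0.    -0.002] togo None
500.5 [[-0.056, -0.139], [-0.057, -0.211], [-0.127, -0.209], [-0.127, -0.138]]
bottle cap [array([148.3, 204.5]), array([148.2, 204.4])]
brown bottle [array([341.5, 198.3]), array([341.4, 198.2])]
white cap [array([346.9, 195.1]), array([346.7, 195.1])]
timer [array([312.1, 162. ]), array([312.1, 162. ])]
flap [[0.008, 0.113], [0.008, -0.11], [-0.122, -0.109], [-0.122, 0.111]]
```

View pics/p5.png

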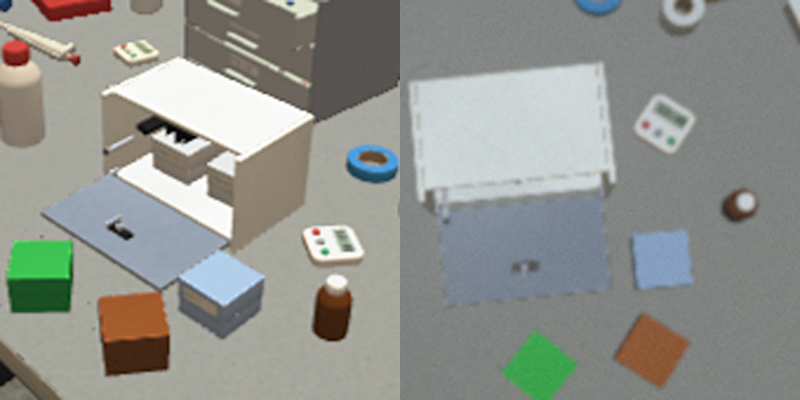

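The flap is level: its measured edge is at -0.122 against -0.123 expected, and its measured width is 0.22. The bystanders have not moved, so I hand in.

```bash
python3 -c "
from plant import r
print(r.finish_job())"
```

```text
the job is handed in; nothing more can be done
None
```

The job is done and handed in, at about 14.5 s on the robot's clock. With closed fingertips I did the three steps in order:
- **Box:** I pushed the light-blue box about 13 cm to the right. It stands 28 mm past the flap's edge and clear of the brown bottle.
- **Press:** I pressed the flap at the blue dot to its stop, about 4 mm of travel at 11 N sideways. It sprang ajar when I drew back.
- **Opening:** I hooked the flap 60 mm left of the middle and swung it down, then retreated clear of everything.

**Last checks:** The flap's outer edge lies at -0.122 m in the cupboard frame, against -0.123 m expected when level. The box held its place through the later steps. The bottles and the timer moved less than 0.3 pixel in the top view.

**Disagreements:**
- The wrist also read about 10 N upward during the press. I took it for friction but did not confirm that.
- It read almost no force while I swung the flap, so I relied on the pictures there.
- The two points measured on the ajar flap's edge differed by 7 mm in depth. I put this down to pixel reading, and it made no difference.

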